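# Fetch the watch from behind the stored containers

### The job

The watch at the back of the wooden storage stand is hemmed in by a bottle, a jar and a tin. First clear all three onto the long bench mat, standing upright and without disturbing the watch; then, while they wait there, set the watch face up in the middle of the round casing cushion; finally put each container back, upright, on the very spot of the stand where it stood at the start. Put everything down gently: do not drop or tip anything.

Things in the scene. Friction and masses are not known exactly. Their poses are not given: they have to be found in the camera images.
- stand: Fixed wooden stand: board 200 x 215 x 12 mm (x, y, z), back rail 40 mm high whose inner face is at x = 100. Origin: centre of the board's underside; x points from the open front to the rail, y left. Grey felt spots (62 mm across, flat) at (x, y) = (-48, 0), (20, 68), (20, -68) mm each hold one container (which one varies); the watch is near (20, 0), a loose brass disc 8 mm high near (87, 0).
- watch: Steel wristwatch head, no strap, face up: round case 42 mm across, 14 mm thick; lugs at its own +x and -x ends (51 mm overall, 25 mm wide); a crown 6 mm thick sticks out 4.5 mm, 34 degrees round from -y towards -x. Fingers closing along its y grip the round sides (42 mm) clear of lugs and crown. 90 g. Its origin is the centre of its underside; z points up.
- bottle: Tall slim amber glass bottle with a black cap: straight round body 42 mm across up to 62 mm, then shoulder and neck, cap 25 mm across, 90 mm high in all. About 120 g. Its origin is the centre of its underside; z points up.
- jar: Wide round clear glass jar with a metal lid: 54 mm across all the way up, 66 mm high. About 160 g. Its origin is the centre of its underside; z points up.
- tin: Square metal tin with a lid: 48 x 48 mm body (lid 49 x 49 mm from 62 mm up), 80 mm high, its sides along its own x and y. About 150 g. Its origin is the centre of its underside; z points up.
- mat: Fixed long grey bench mat lying flat, 280 x 120 x 3 mm (x, y, z), to the left or right of the stand: the side area. The three containers fit in a row along its length, for example 85 mm apart. Origin: centre of its underside; x runs along its length; its top is at z = 3 mm.
- cushion: Fixed round black casing cushion with a flat top, 80 mm across at the top (84 mm at its waist) and 24 mm high. It lies to the left or right of the stand, on the side where the mat is not. Origin: centre of its underside; z points up.

How it is judged:
On the way, in this order (a step that is already met when the one before it is completed fails the run):
1. bottle, jar and tin all stand upright and released on the bench mat, the watch still lying where it was (within 20 mm) (x of bottle in the frame of mat between -0.14 and 0.14 m and y of bottle in the frame of mat between -0.06 and 0.06 m and z of each of bottle, jar, tin in the frame of mat below 0.01 m and angle between each of bottle, jar, tin's own z axis and vertical below 0.12 rad and linear speed of each of bottle, jar, tin below 0.02 m/s and contact force between the fingers and bottle below 0.3 N and x of jar in the frame of mat between -0.14 and 0.14 m and y of jar in the frame of mat between -0.06 and 0.06 m and contact force between the fingers and jar below 0.3 N and x of tin in the frame of mat between -0.14 and 0.14 m and y of tin in the frame of mat between -0.06 and 0.06 m and contact force between the fingers and tin below 0.3 N and distance of watch from where it was at the start of the episode below 0.02 m), for 0.2 s.
2. the watch lies face up and released in the middle of the casing cushion while the three containers still stand on the mat (horizontal distance between watch and cushion below 0.013 m and z of watch in the frame of cushion between 0.019 and 0.03 m and angle between each of watch, bottle, jar, tin's own z axis and vertical below 0.12 rad and linear speed of each of watch, bottle, jar, tin below 0.02 m/s and contact force between the fingers and watch below 0.3 N and x of bottle in the frame of mat between -0.14 and 0.14 m and y of bottle in the frame of mat between -0.06 and 0.06 m and z of each of bottle, jar, tin in the frame of mat below 0.01 m and contact force between the fingers and bottle below 0.3 N and x of jar in the frame of mat between -0.14 and 0.14 m and y of jar in the frame of mat between -0.06 and 0.06 m and contact force between the fingers and jar below 0.3 N and x of tin in the frame of mat between -0.14 and 0.14 m and y of tin in the frame of mat between -0.06 and 0.06 m and contact force between the fingers and tin below 0.3 N), for 0.2 s.
At the end, for the whole second after the job is handed in: The watch lies face up on the casing cushion, within 13 mm of its centre; bottle, jar and tin each stand upright on the stand within 15 mm of where they stood at the start; all released and at rest (horizontal distance between watch and cushion below 0.013 m and z of watch in the frame of cushion between 0.019 and 0.03 m and angle between each of watch, bottle, jar, tin's own z axis and vertical below 0.12 rad and linear speed of each of watch, bottle, jar, tin below 0.02 m/s and contact force between the fingers and watch below 0.3 N and distance of each of bottle, jar, tin from where it was at the start of the episode below 0.015 m and contact force between the fingers and bottle below 0.3 N and contact force between the fingers and jar below 0.3 N and contact force between the fingers and tin below 0.3 N); the robot touches nothing.
It fails at once if the watch or a container is tipped over (more than 40 degrees) (angle between any of bottle, jar, tin, watch's own z axis and vertical above 0.7 rad).
It fails at once if the watch or a container is dropped (falls freely, as from more than 25 mm) ((contact force between anything else and bottle below 0.1 N and linear speed of bottle above 0.7 m/s) or (contact force between anything else and jar below 0.1 N and linear speed of jar above 0.7 m/s) or (contact force between anything else and tin below 0.1 N and linear speed of tin above 0.7 m/s) or (contact force between anything else and watch below 0.1 N and linear speed of watch above 0.7 m/s)).
It also fails if it takes over 147 s, if anything falls off the work surface, if the arm or the gripper's body presses on something with over 40 N, if the wrist force passes 120 N, or if a joint passes its speed limit or range.

### The arm

A 6-joint arm with a two-finger parallel gripper is mounted at the origin on the work surface. World frame = base frame: x ahead of the robot, y to its left, z up, the work surface at z = 0. Lengths are in m, angles in rad, forces in N, time in s.
With the tool pointing down it reaches from about 0.275 to 0.725 m from the base axis. Payload 5.6 kg.
Tool frame: the origin (TCP) lies midway between the tips of the shut fingers; the grasp point (between the pads) lies 19 mm behind it (bot.grip_point_offset is the distance from the TCP to the grasp point, in m); z points along the fingers, y is the line along which they close (so a half turn about z gives the same grasp; the last joint's range is limited). The gripper opens to 85 mm and grips with 20 to 120 N. Pads are 22 mm wide; open, the fingers measure 114 mm over their backs; the gripper's body (76 mm by 85 mm) begins 54 mm behind the grasp point. The pads swing forward as they close: fully open they stand 13 mm farther back than shut.
Start: joints at [-1.053, 0.255, 0.108, 0, -1.424, -0.285], TCP at [0.127, -0.535, 0.231] pointing down, gripper open.
Joint ranges: [-2.95, 2.95], [-1.21, 1.97], [-1.09, 1.5], [-2.87, 1.71], [-2.94, -0.07], [-3.05, 3.05]. Speed limits (rad/s): [2.57, 2.57, 3.14, 3.14, 3.14, 3.14].

### API

Orientations are given as a unit quaternion [w, x, y, z].
In Python, from station import bot, camera, job, recognise gives the robot as it stands. The module is installed in compiled form; this text tells all that it offers.
- The arm moves only by the tool send_rows, never from a script. Its argument "motion" is a list of rows, each an object of numbers: "x", "y", "z": the shift along the world's x, y, z as a fraction of full scale; "wx", "wy", "wz": the turn, a rotation vector about the world's x, y, z as a fraction of full scale. In form: [{"x": .., "y": .., "z": .., "wx": .., "wy": .., "wz": ..}, ...]. A call has 1 to 8 rows; each row shifts and turns the commanded pose from where the row before left it; what a row does not reach is not made up. Full scale, the value 1, is 0.05 m for a shift and 8 degrees for a turn. A row lasts 1/8 s, in which the tool goes at most 62.5 mm and 10.7 degrees, less where a joint would pass 70% of its speed; a pose out of reach is approached as far as the arm can. A call with a number of a shift or a turn outside -1 to 1 is refused whole. A call with a gripper value outside its range is refused whole. "gripper" is the opening in per cent of the stroke, from 0 (shut) to 100 (fully open), set as the call begins (left out, the last holds). The fingers move at their own pace and stop on an object; "grip_force" is the grip in N (left out, the last holds). Time passes only in rows, so rows that do not move let the fingers close. It gives the time, the measured TCP pose, the force, the opening and the grip force at its end, in the units of the state.
- bot.state(): the state, without advancing time (a new reading comes with each control period).
- camera(name): name is "scene" or "top" or "wrist"; returns a dict with "image" (420x560x3 uint8, red, green, blue), "camera_matrix" (3x3 intrinsics, pixels), "k1" (the pictures are not rectified: a ray, as slopes to the right and down, at radius r is drawn at 1 + k1 r^2 times it, then the intrinsics apply), "R" (3x3) and "t" (3): a world point X has camera coordinates R X + t. Camera axes: x right, y down, z forward; pixel columns grow to the right and rows downward; lengths in m; the calibration is good to about 2 mm. A picture is of the moment at which its call begins. There is no depth.
- job.finish_job(): hands the job in; it is judged then, once.
Trained networks look in the newest picture that a camera, given by its name, has taken for a name from the list of things; names that differ only in an ending like _2 or _b are one class to them, and where a whole thing is asked for, a point or a joint stands for the part that bears it (a point fixed in the world has none). Each returns a list of dicts, best first, with "score" (0 to 1); they miss things now and then, are a little off and sometimes report something else, mostly with a low value. They report only what shows in the picture. A call takes as long as a camera call.
- recognise(camera, query): "uv" ([column, row] in pixels, amid what is visible of it).
The state is a dict: "time_s": time; "joint_pos": joint angles; "joint_velocities": joint speeds; "effort": joint torques, N m; "tcp_pos": TCP position; "tool_rot": TCP orientation; "ft_force": force on the tool from outside, world axes, zero at the start; "moment": the same for the moment, N m; "gripper_width": finger opening in m; "gripper_force": force on a finger pad.
Only numpy, scipy, OpenCV 4.12 (cv2) and the standard library are available. Lean on these libraries where they do the work, as an engineer would, in place of code of your own. Each camera call takes 0.05 s, during which the arm holds its last target. There are 200 camera calls.

## Working session

There is one attempt and no reset: what is moved stays moved. The work goes in short steps, Python scripts to look and compute and a tool call to move; the robot and the scene stay as the last step left them, time stands still between calls to the robot, and variables do not carry over. Pictures are saved under pics/ and viewed, at most 14 in all, crops included, and the job is handed in when it is done.

Besides the shell and the picture viewer there is one more tool, called as name(argument=value, ...), one argument or row to a line, values as JSON. send_rows: Moves the arm, as the interface text tells. Shift numbers are shares of 0.05 m and turn numbers shares of 8 degrees, none past 1 either way. Its arguments: {"type":"object","properties":{"motion":{"type":"array"},"gripper":{"type":"number"},"grip_force":{"type":"number"}},"required":["motion"]}

```bash
mkdir -p pics; cat > h.py <<'E'
from station import bot, camera, job, recognise
import numpy as np, cv2
def ray(c,uv):
    K=np.array(c["camera_matrix"]);R=np.array(c["R"]);t=np.array(c["t"])
    d=np.linalg.solve(K,np.array([uv[0],uv[1],1.0]))[:2]
    s=d.copy()
    for _ in range(20): s=d/(1+c["k1"]*(s@s))
    return -R.T@t, R.T@np.array([s[0],s[1],1.0])
def at(c,uv,z):
    o,d=ray(c,uv); return o+d*(z-o[2])/d[2]
def proj(c,X):
    K=np.array(c["camera_matrix"]);p=np.array(c["R"])@np.array(X,float)+np.array(c["t"])
    s=p[:2]/p[2]; s=s*(1+c["k1"]*(s@s)); return K[:2,:2]@s+K[:2,2]
def save(c,n): cv2.imwrite("pics/"+n+".png",c["image"][:,:,::-1])
def st():
    s=bot.state(); print(s["time_s"],np.round(s["tcp_pos"],4),np.round(s["tool_rot"],4),np.round(s["joint_pos"],3),s["gripper_width"],np.round(s["ft_force"],2))
E
python3 - <<'E'
from h import *
np.set_printoptions(suppress=True,precision=4)
st()
for n in ["top","scene"]:
    c=camera(n); save(c,n+"0"); print(n,"cam at",ray(c,[280,210]))
    for q,z in [("stand",.012),("watch",.026),("bottle",.102),("jar",.078),("tin",.092),("mat",.003),("cushion",.024)]:
        for r in recognise(n,q)[:2]: print(q,r["score"],np.round(r["uv"],1),at(c,r["uv"],z)[:2])
E
```

```text
0.0 [ 0.1268 -0.5347  0.2304] [-0.0002 -0.1161  0.9932  0.001 ] [-1.053  0.256  0.107 -0.    -1.424 -0.285] 0.08545216820118963 [-0.01  0.44 -0.61]
top cam at (array([0.4249, 0.0076, 0.8211]), array([ 0.2082, -0.0007, -0.9781]))
stand 0.96 [266.3 215. ] [0.5866 0.0368]
watch 0.89 [265.2 202.4] [0.6113 0.0383]
bottle 0.75 [229.3 207.5] [0.5846 0.1048]
jar 0.6 [298.2 193.7] [ 0.6159 -0.03  ]
tin 0.93 [272.6 232.3] [0.5364 0.022 ]
tin 0.19 [265.9 216. ] [0.5686 0.0347]
mat 0.64 [414.3 228.8] [ 0.552  -0.2865]
cushion 0.85 [143.4 260.9] [0.4899 0.2971]
scene cam at (array([1.0313, 0.2878, 0.7328]), array([-0.5218, -0.3467, -0.7794]))
stand 0.98 [292.1 249.9] [0.6249 0.0475]
watch 0.77 [290.7 235.4] [0.6035 0.0303]
watch 0.33 [293.  250.5] [0.633  0.0545]
bottle 0.77 [323.5 238.6] [0.6221 0.1135]
jar 0.84 [260.  223.1] [ 0.643  -0.0187]
jar 0.63 [292.1 236.6] [0.6359 0.053 ]
mat 0.97 [190.9 172. ] [ 0.5618 -0.2888]
cushion 0.88 [430.4 255.9] [0.4904 0.2947]
```

View pics/top0.png

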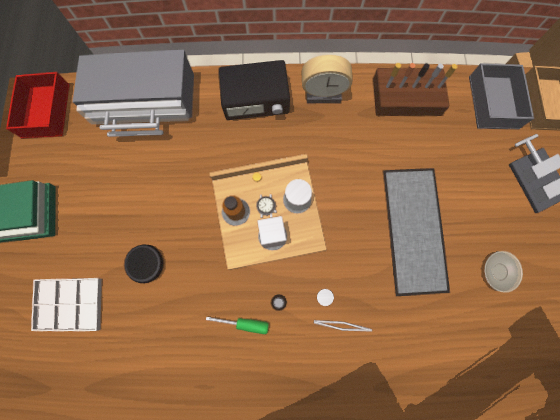

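View pics/scene0.png

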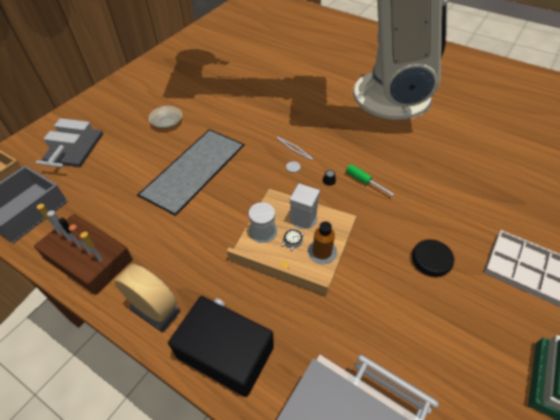

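```bash
python3 - <<'E'
from h import *
np.set_printoptions(suppress=True,precision=4)
c=camera("top"); 
for uv in [(231,268),(325.5,249)]: print(at(c,uv,.012))
for uv in [(386,170),(434,168),(397,294),(448,291)]: print(at(c,uv,.003))
im=c["image"][140:280,190:340]; cv2.imwrite("pics/a.png",cv2.resize(im,(750,700)[:2],interpolation=cv2.INTER_CUBIC)[:600,:,::-1] if 0 else cv2.resize(im,(640,597),interpolation=cv2.INTER_CUBIC)[:,:,::-1])
E
```

```text
[0.4739 0.1124 0.012 ]
[ 0.5108 -0.0882  0.012 ]
[ 0.6871 -0.2334  0.003 ]
[ 0.6909 -0.3453  0.003 ]
[ 0.4127 -0.2381  0.003 ]
[ 0.4154 -0.3505  0.003 ]
```

View pics/a.png

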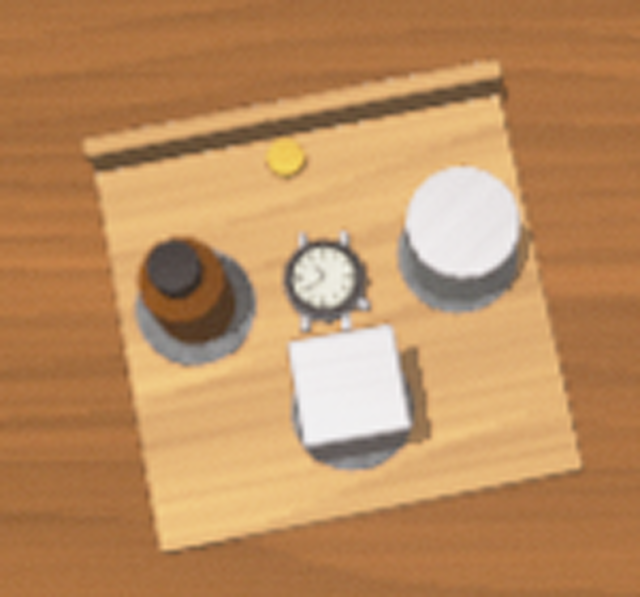

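```bash
cat > fit.py <<'E'
from h import *
from scipy.optimize import least_squares
np.set_printoptions(suppress=True,precision=4)
c=camera("top")
f=lambda x,y:(190+x/4.267,140+y/4.264)
L=[((-.1,.1075,.012),f(160,550)),((-.1,-.1075,.012),f(580,467)),((.1,.1075,.012),f(97,170)),((.1,-.1075,.012),f(500,97))]
L2=[("tin",(-.048,0,.092),f(350,385)),("jar",(.02,-.068,.078),f(463,222)),("bottle",(.02,.068,.102),f(175,268)),("watch",(.02,0,.026),f(325,280)),
 ("felt T",(-.079,0,.012),f(357,468)),("feltB",(-.011,.068,.012),f(200,364)),("feltJ",(-.011,-.068,.012),f(465,313))]
def W(p,q): a=p[2]; return [p[0]+np.cos(a)*q[0]-np.sin(a)*q[1],p[1]+np.sin(a)*q[0]+np.cos(a)*q[1],q[2]]
r=least_squares(lambda p:np.concatenate([proj(c,W(p,q))-uv for q,uv in L]),[.57,.03,.17]).x
print(r,np.degrees(r[2]))
for q,uv in L: print(proj(c,W(r,q))-uv)
for n,q,uv in L2: print(n,W(r,q),at(c,uv,q[2]),proj(c,W(r,q))-uv)
E
python3 fit.py
```

```text
[0.5884 0.0325 0.1741] 9.974588142463672
[-0.6039  0.3376]
[0.7887 0.5377]
[-0.5314 -0.1806]
[ 0.3407 -0.8471]
tin [np.float64(0.5411047630818716), np.float64(0.02417865532776903), 0.092] [0.5403 0.0231 0.092 ] [-0.5599 -0.3817]
jar [np.float64(0.6198552945351087), np.float64(-0.031015128704789466), 0.078] [ 0.6192 -0.0307  0.078 ] [ 0.1428 -0.3008]
bottle [np.float64(0.5962985471144301), np.float64(0.10292918678100617), 0.102] [0.5938 0.1016 0.102 ] [-0.6679 -1.2618]
watch [np.float64(0.6080769208247694), np.float64(0.03595702903810835), 0.026] [0.6041 0.0363 0.026 ] [ 0.1613 -1.8199]
felt T [np.float64(0.5105733382284917), np.float64(0.018809102606879048), 0.012] [0.5112 0.0219 0.012 ] [1.4456 0.2518]
feltB [np.float64(0.5657671222610502), np.float64(0.09755963406011618), 0.012] [0.565  0.1003 0.012 ] [ 1.2702 -0.389 ]
feltJ [np.float64(0.5893238696817288), np.float64(-0.03638468142567945), 0.012] [ 0.5889 -0.0339  0.012 ] [ 1.1635 -0.2125]
```

send_rows(
  motion=[
    {"x": 0.6, "y": 1, "z": 0.4},
    {"x": 0.6, "y": 1, "z": 0.4},
    {"x": 0.6, "y": 1, "z": 0.4},
    {"x": 0.6, "y": 1, "z": 0.2},
    {"x": 0.6, "y": 1},
    {"x": 0.6, "y": 1},
    {"x": 0.6, "y": 1},
    {"x": 0.6, "y": 1},
  ],
)

```text
validation failed for argument at $.mo...
```

send_rows(
  motion=[
    {"x": 0.6, "y": 1, "z": 0.4, "wx": 0, "wy": 0, "wz": 0},
    {"x": 0.6, "y": 1, "z": 0.4, "wx": 0, "wy": 0, "wz": 0},
    {"x": 0.6, "y": 1, "z": 0.4, "wx": 0, "wy": 0, "wz": 0},
    {"x": 0.6, "y": 1, "z": 0.2, "wx": 0, "wy": 0, "wz": 0},
    {"x": 0.6, "y": 1, "z": 0, "wx": 0, "wy": 0, "wz": 0},
    {"x": 0.6, "y": 1, "z": 0, "wx": 0, "wy": 0, "wz": 0},
    {"x": 0.6, "y": 1, "z": 0, "wx": 0, "wy": 0, "wz": 0},
    {"x": 0.6, "y": 1, "z": 0, "wx": 0, "wy": 0, "wz": -0.4},
  ],
)

```text
time_s: 1.9
tcp_pos: [0.3675, -0.1333, 0.3017]
tool_rot: [0.001, -0.088, 0.996, -0.0]
ft_force: [0.6, -1.1, -0.2]
gripper_width: 0.0854
gripper_force: 0.0
```

send_rows(
  motion=[
    {"x": 0.8, "y": 0.8, "z": 0, "wx": 0, "wy": 0, "wz": 0},
    {"x": 0.8, "y": 0.8, "z": 0, "wx": 0, "wy": 0, "wz": 0},
    {"x": 0.8, "y": 0.8, "z": 0, "wx": 0, "wy": 0, "wz": 0},
    {"x": 0.6, "y": 0.7, "z": 0, "wx": 0, "wy": 0, "wz": 0},
    {"x": 0, "y": 0, "z": 0, "wx": 0, "wy": 0, "wz": 0},
    {"x": 0, "y": 0, "z": 0, "wx": 0, "wy": 0, "wz": 0},
  ],
)

```text
time_s: 2.65
tcp_pos: [0.5168, 0.0197, 0.3013]
tool_rot: [-0.0, -0.089, 0.996, -0.0]
ft_force: [-0.5, -0.4, 0.7]
gripper_width: 0.0854
gripper_force: 0.0
```

```bash
python3 - <<'E'
from h import *
st(); c=camera("wrist"); save(c,"w1"); print(ray(c,[280,210]))
E
```

```text
2.65 [0.5168 0.0197 0.3013] [-1.000e-04 -8.850e-02  9.961e-01 -2.000e-04] [ 0.341  0.179  0.186  0.    -1.578 -1.735] 0.08539192641674237 [-0.46 -0.36  0.66]
(array([0.43377382, 0.00456211, 0.44436312]), array([ 0.32220192,  0.07182157, -0.9440571 ]))
```

View pics/w1.png

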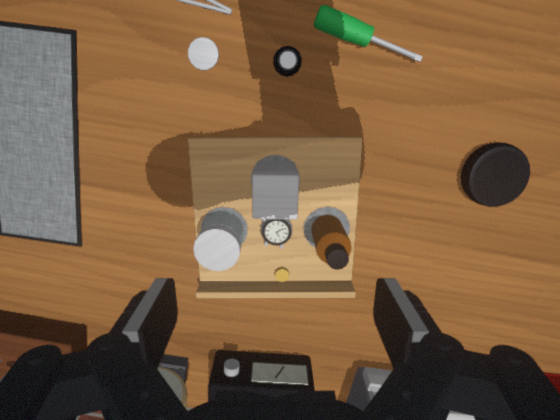

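```bash
cat > ov.py <<'E'
from h import *
def W(p,q): a=p[2]; return [p[0]+np.cos(a)*q[0]-np.sin(a)*q[1],p[1]+np.sin(a)*q[0]+np.cos(a)*q[1],q[2]]
def poly(im,c,pts,s,off,col):
    P=np.array([(proj(c,q)-off+.5)*s-.5 for q in pts]); cv2.polylines(im,[np.round(P*8).astype(int)],True,col,1,cv2.LINE_AA,3)
def circ(x,y,r,z): return [(x+r*np.cos(t),y+r*np.sin(t),z) for t in np.linspace(0,6.28,40)]
E
python3 - <<'E'
from ov import *
c=camera("wrist"); off=np.array([180,130]); s=4
im=cv2.resize(c["image"][130:305,180:370],None,fx=s,fy=s,interpolation=cv2.INTER_CUBIC)[:,:,::-1].copy()
p=[.5884,.0325,.1741]
poly(im,c,[W(p,q) for q in [(-.1,-.1075,.012),(-.1,.1075,.012),(.1,.1075,.012),(.1,-.1075,.012)]],s,off,(0,0,255))
for q in [(-.048,0),(.02,.068),(.02,-.068)]:
    x,y,_=W(p,(q[0],q[1],0)); poly(im,c,circ(x,y,.031,.012),s,off,(255,0,0))
x,y,_=W(p,(.02,-.068,0));poly(im,c,circ(x,y,.027,.078),s,off,(0,255,0))
x,y,_=W(p,(.02,.068,0));poly(im,c,circ(x,y,.0125,.102),s,off,(0,255,0))
x,y,_=W(p,(.02,0,0));poly(im,c,circ(x,y,.021,.026),s,off,(0,255,0))
h=.0245
for z in (.012,.092): poly(im,c,[W(p,q) for q in [(-.048-h,-h,z),(-.048-h,h,z),(-.048+h,h,z),(-.048+h,-h,z)]],s,off,(0,255,0))
im=cv2.resize(im,None,fx=.85,fy=.85,interpolation=cv2.INTER_AREA);print(im.shape)
cv2.imwrite("pics/w1o.png",im)
E
```

```text
(595, 646, 3)
```

View pics/w1o.png

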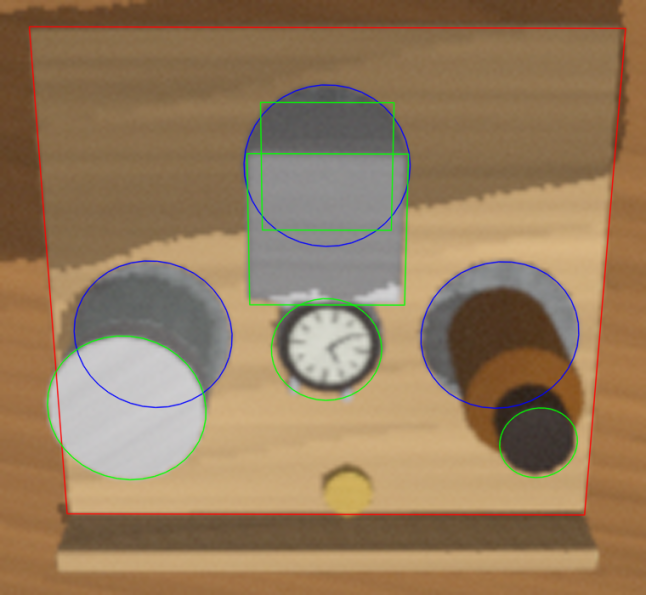

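send_rows(
  motion=[
    {"x": 0.48, "y": 0.09, "z": -0.6, "wx": 0, "wy": 0, "wz": 0},
    {"x": 0, "y": 0, "z": -0.9, "wx": 0, "wy": 0, "wz": 0},
    {"x": 0, "y": 0, "z": -0.9, "wx": 0, "wy": 0, "wz": 0},
    {"x": 0, "y": 0, "z": -0.8, "wx": 0, "wy": 0, "wz": 0},
    {"x": 0, "y": 0, "z": -0.8, "wx": 0, "wy": 0, "wz": 0},
    {"x": 0, "y": 0, "z": -0.7, "wx": 0, "wy": 0, "wz": 0},
    {"x": 0, "y": 0, "z": -0.56, "wx": 0, "wy": 0, "wz": 0},
    {"x": 0, "y": 0, "z": 0, "wx": 0, "wy": 0, "wz": 0},
  ],
)

```text
time_s: 3.75
tcp_pos: [0.5391, 0.0232, 0.0371]
tool_rot: [-0.002, -0.088, 0.996, -0.0]
ft_force: [-0.4, -0.2, 1.2]
gripper_width: 0.0851
gripper_force: 0.0
```

send_rows(
  motion=[
    {"x": 0, "y": 0, "z": 0, "wx": 0, "wy": 0, "wz": 0},
    {"x": 0, "y": 0, "z": 0, "wx": 0, "wy": 0, "wz": 0},
    {"x": 0, "y": 0, "z": 0, "wx": 0, "wy": 0, "wz": 0},
    {"x": 0, "y": 0, "z": 0, "wx": 0, "wy": 0, "wz": 0},
    {"x": 0, "y": 0, "z": 0, "wx": 0, "wy": 0, "wz": 0},
    {"x": 0, "y": 0, "z": 0, "wx": 0, "wy": 0, "wz": 0},
  ],
  gripper=0,
  grip_force=30,
)

```text
time_s: 4.5
tcp_pos: [0.5421, 0.0244, 0.0401]
tool_rot: [0.002, -0.089, 0.996, -0.0]
ft_force: [-1.3, -0.8, 6.2]
gripper_width: 0.0487
gripper_force: 25.4
```

send_rows(
  motion=[
    {"x": 0, "y": 0, "z": 0.4, "wx": 0, "wy": 0, "wz": 0},
    {"x": 0, "y": 0, "z": 0.8, "wx": 0, "wy": 0, "wz": 0},
    {"x": 0, "y": 0, "z": 0.8, "wx": 0, "wy": 0, "wz": 0},
    {"x": -0.1, "y": -0.4, "z": 0, "wx": 0, "wy": 0, "wz": 0},
    {"x": -0.2, "y": -0.8, "z": 0, "wx": 0, "wy": 0, "wz": 0},
    {"x": -0.24, "y": -0.92, "z": 0, "wx": 0, "wy": 0, "wz": 0},
    {"x": -0.24, "y": -0.92, "z": 0, "wx": 0, "wy": 0, "wz": 0},
    {"x": -0.24, "y": -0.92, "z": 0, "wx": 0, "wy": 0, "wz": 0},
  ],
)

```text
time_s: 5.5
tcp_pos: [0.4882, -0.1751, 0.1372]
tool_rot: [-0.001, -0.088, 0.996, 0.001]
ft_force: [0.7, 0.2, -2.1]
gripper_width: 0.0487
gripper_force: 27.2
```

send_rows(
  motion=[
    {"x": -0.24, "y": -0.92, "z": 0, "wx": 0, "wy": 0, "wz": 0},
    {"x": -0.22, "y": -0.8, "z": 0, "wx": 0, "wy": 0, "wz": 0},
    {"x": -0.16, "y": -0.64, "z": -0.3, "wx": 0, "wy": 0, "wz": 0},
    {"x": 0, "y": 0, "z": -0.7, "wx": 0, "wy": 0, "wz": 0},
    {"x": 0, "y": 0, "z": -0.6, "wx": 0, "wy": 0, "wz": 0},
    {"x": 0, "y": 0, "z": 0, "wx": 0, "wy": 0, "wz": 0},
  ],
)

```text
time_s: 6.25
tcp_pos: [0.4559, -0.2909, 0.0552]
tool_rot: [-0.003, -0.088, 0.996, 0.002]
ft_force: [0.4, 0.3, -1.8]
gripper_width: 0.0488
gripper_force: 27.2
```

send_rows(
  motion=[
    {"x": 0, "y": 0, "z": -0.2, "wx": 0, "wy": 0, "wz": 0},
    {"x": 0, "y": 0, "z": -0.16, "wx": 0, "wy": 0, "wz": 0},
    {"x": 0, "y": 0, "z": -0.1, "wx": 0, "wy": 0, "wz": 0},
    {"x": 0, "y": 0, "z": -0.08, "wx": 0, "wy": 0, "wz": 0},
    {"x": 0, "y": 0, "z": 0, "wx": 0, "wy": 0, "wz": 0},
    {"x": 0, "y": 0, "z": 0, "wx": 0, "wy": 0, "wz": 0},
  ],
)

```text
time_s: 7.0
tcp_pos: [0.459, -0.2916, 0.0314]
tool_rot: [0.0, -0.088, 0.996, -0.0]
ft_force: [0.3, 0.0, -1.2]
gripper_width: 0.0484
gripper_force: 27.3
```

send_rows(
  motion=[
    {"x": 0, "y": 0, "z": -0.03, "wx": 0, "wy": 0, "wz": 0},
    {"x": 0, "y": 0, "z": 0, "wx": 0, "wy": 0, "wz": 0},
    {"x": 0, "y": 0, "z": 0, "wx": 0, "wy": 0, "wz": 0},
  ],
)

```text
time_s: 7.38
tcp_pos: [0.4591, -0.2919, 0.031]
tool_rot: [0.0, -0.089, 0.996, -0.0]
ft_force: [-2.0, 2.1, 7.5]
gripper_width: 0.0487
gripper_force: 27.4
```

send_rows(
  motion=[
    {"x": 0, "y": 0, "z": 0, "wx": 0, "wy": 0, "wz": 0},
    {"x": 0, "y": 0, "z": 0, "wx": 0, "wy": 0, "wz": 0},
    {"x": 0, "y": 0, "z": 0, "wx": 0, "wy": 0, "wz": 0},
    {"x": 0, "y": 0, "z": 0, "wx": 0, "wy": 0, "wz": 0},
    {"x": 0, "y": 0, "z": 0.3, "wx": 0, "wy": 0, "wz": 0},
    {"x": 0, "y": 0, "z": 0.7, "wx": 0, "wy": 0, "wz": 0},
    {"x": 0, "y": 0, "z": 0.8, "wx": 0, "wy": 0, "wz": 0},
    {"x": 0, "y": 0, "z": 0.6, "wx": 0, "wy": 0, "wz": 0},
  ],
  gripper=100,
)

```text
time_s: 8.38
tcp_pos: [0.4594, -0.292, 0.1529]
tool_rot: [0.001, -0.088, 0.996, -0.001]
ft_force: [0.9, -0.2, 0.2]
gripper_width: 0.0853
gripper_force: 0.0
```

send_rows(
  motion=[
    {"x": 0.3, "y": 0.5, "z": 0, "wx": 0, "wy": 0, "wz": 0},
    {"x": 0.5, "y": 0.8, "z": 0, "wx": 0, "wy": 0, "wz": 0},
    {"x": 0.5, "y": 0.8, "z": 0, "wx": 0, "wy": 0, "wz": 0},
    {"x": 0.5, "y": 0.8, "z": 0, "wx": 0, "wy": 0, "wz": 0},
    {"x": 0.5, "y": 0.8, "z": 0, "wx": 0, "wy": 0, "wz": 0},
    {"x": 0.5, "y": 0.8, "z": 0, "wx": 0, "wy": 0, "wz": 0},
    {"x": 0.4, "y": 0.7, "z": 0, "wx": 0, "wy": 0, "wz": 0},
    {"x": 0, "y": 0, "z": 0, "wx": 0, "wy": 0, "wz": 0},
  ],
)

```text
time_s: 9.38
tcp_pos: [0.62, -0.0293, 0.1503]
tool_rot: [0.0, -0.09, 0.996, 0.0]
ft_force: [-0.0, 0.2, -0.9]
gripper_width: 0.0854
gripper_force: 0.0
```

send_rows(
  motion=[
    {"x": 0, "y": -0.03, "z": -0.7, "wx": 0, "wy": 0, "wz": 0},
    {"x": 0, "y": 0, "z": -0.8, "wx": 0, "wy": 0, "wz": 0},
    {"x": 0, "y": 0, "z": -0.5, "wx": 0, "wy": 0, "wz": 0},
    {"x": 0, "y": 0, "z": -0.3, "wx": 0, "wy": 0, "wz": 0},
    {"x": 0, "y": 0, "z": 0, "wx": 0, "wy": 0, "wz": 0},
    {"x": 0, "y": 0, "z": 0, "wx": 0, "wy": 0, "wz": 0},
  ],
)

```text
time_s: 10.12
tcp_pos: [0.6199, -0.0333, 0.0363]
tool_rot: [0.001, -0.088, 0.996, -0.0]
ft_force: [1.4, 0.1, 0.3]
gripper_width: 0.0853
gripper_force: 0.0
```

send_rows(
  motion=[
    {"x": 0, "y": 0, "z": 0, "wx": 0, "wy": 0, "wz": 0},
    {"x": 0, "y": 0, "z": 0, "wx": 0, "wy": 0, "wz": 0},
    {"x": 0, "y": 0, "z": 0, "wx": 0, "wy": 0, "wz": 0},
    {"x": 0, "y": 0, "z": 0, "wx": 0, "wy": 0, "wz": 0},
    {"x": 0, "y": 0, "z": 0, "wx": 0, "wy": 0, "wz": 0},
    {"x": 0, "y": 0, "z": 0, "wx": 0, "wy": 0, "wz": 0},
  ],
  gripper=0,
)

```text
time_s: 10.88
tcp_pos: [0.6196, -0.033, 0.0358]
tool_rot: [0.001, -0.089, 0.996, -0.0]
ft_force: [-1.0, 0.4, 5.8]
gripper_width: 0.0525
gripper_force: 32.8
```

send_rows(
  motion=[
    {"x": 0, "y": 0, "z": 0.3, "wx": 0, "wy": 0, "wz": 0},
    {"x": 0, "y": 0, "z": 0.8, "wx": 0, "wy": 0, "wz": 0},
    {"x": 0, "y": 0, "z": 0.7, "wx": 0, "wy": 0, "wz": 0},
    {"x": -0.1, "y": -0.4, "z": 0.2, "wx": 0, "wy": 0, "wz": 0},
    {"x": -0.22, "y": -0.8, "z": 0, "wx": 0, "wy": 0, "wz": 0},
    {"x": -0.26, "y": -0.92, "z": 0, "wx": 0, "wy": 0, "wz": 0},
    {"x": -0.26, "y": -0.92, "z": 0, "wx": 0, "wy": 0, "wz": 0},
    {"x": -0.26, "y": -0.9, "z": 0, "wx": 0, "wy": 0, "wz": 0},
  ],
)

```text
time_s: 11.88
tcp_pos: [0.5621, -0.2321, 0.1339]
tool_rot: [-0.001, -0.088, 0.996, 0.0]
ft_force: [1.4, -0.5, -1.4]
gripper_width: 0.0523
gripper_force: 32.2
```

send_rows(
  motion=[
    {"x": -0.24, "y": -0.8, "z": 0, "wx": 0, "wy": 0, "wz": 0},
    {"x": -0.16, "y": -0.46, "z": -0.1, "wx": 0, "wy": 0, "wz": 0},
    {"x": 0, "y": 0, "z": -0.7, "wx": 0, "wy": 0, "wz": 0},
    {"x": 0, "y": 0, "z": -0.7, "wx": 0, "wy": 0, "wz": 0},
    {"x": 0, "y": 0, "z": -0.4, "wx": 0, "wy": 0, "wz": 0},
    {"x": 0, "y": 0, "z": -0.16, "wx": 0, "wy": 0, "wz": 0},
    {"x": 0, "y": 0, "z": 0, "wx": 0, "wy": 0, "wz": 0},
    {"x": 0, "y": 0, "z": 0, "wx": 0, "wy": 0, "wz": 0},
  ],
)

```text
time_s: 12.88
tcp_pos: [0.5445, -0.2936, 0.0329]
tool_rot: [0.001, -0.088, 0.996, -0.0]
ft_force: [1.0, 0.6, -1.0]
gripper_width: 0.0526
gripper_force: 32.2
```

Target about 0.027.

send_rows(
  motion=[
    {"x": 0, "y": 0, "z": -0.08, "wx": 0, "wy": 0, "wz": 0},
    {"x": 0, "y": 0, "z": -0.04, "wx": 0, "wy": 0, "wz": 0},
    {"x": 0, "y": 0, "z": 0, "wx": 0, "wy": 0, "wz": 0},
    {"x": 0, "y": 0, "z": 0, "wx": 0, "wy": 0, "wz": 0},
  ],
)

```text
time_s: 13.38
tcp_pos: [0.5441, -0.2932, 0.0268]
tool_rot: [0.0, -0.089, 0.996, -0.0]
ft_force: [-2.0, 2.3, 5.6]
gripper_width: 0.0524
gripper_force: 32.8
```

send_rows(
  motion=[
    {"x": 0, "y": 0, "z": 0, "wx": 0, "wy": 0, "wz": 0},
    {"x": 0, "y": 0, "z": 0, "wx": 0, "wy": 0, "wz": 0},
    {"x": 0, "y": 0, "z": 0, "wx": 0, "wy": 0, "wz": 0},
    {"x": 0, "y": 0, "z": 0, "wx": 0, "wy": 0, "wz": 0},
    {"x": 0, "y": 0, "z": 0.3, "wx": 0, "wy": 0, "wz": 0},
    {"x": 0, "y": 0, "z": 0.8, "wx": 0, "wy": 0, "wz": 0},
    {"x": 0, "y": 0, "z": 0.8, "wx": 0, "wy": 0, "wz": 0},
    {"x": 0, "y": 0.4, "z": 0.7, "wx": 0, "wy": 0, "wz": 0},
  ],
  gripper=100,
)

```text
time_s: 14.38
tcp_pos: [0.5441, -0.274, 0.1586]
tool_rot: [0.001, -0.088, 0.996, -0.001]
ft_force: [0.1, -0.6, -0.4]
gripper_width: 0.0854
gripper_force: 0.0
```

send_rows(
  motion=[
    {"x": 0.14, "y": 0.94, "z": 0, "wx": 0, "wy": 0, "wz": 0},
    {"x": 0.14, "y": 0.94, "z": 0, "wx": 0, "wy": 0, "wz": 0},
    {"x": 0.14, "y": 0.94, "z": 0, "wx": 0, "wy": 0, "wz": 0},
    {"x": 0.14, "y": 0.94, "z": 0, "wx": 0, "wy": 0, "wz": 0},
    {"x": 0.14, "y": 0.94, "z": 0, "wx": 0, "wy": 0, "wz": 0},
    {"x": 0.14, "y": 0.94, "z": 0, "wx": 0, "wy": 0, "wz": 0},
    {"x": 0.14, "y": 0.94, "z": 0, "wx": 0, "wy": 0, "wz": 0},
    {"x": 0.06, "y": 0.94, "z": 0, "wx": 0, "wy": 0, "wz": 0},
  ],
)

```text
time_s: 15.38
tcp_pos: [0.5963, 0.1044, 0.1571]
tool_rot: [0.001, -0.088, 0.996, 0.0]
ft_force: [1.9, -0.0, 0.1]
gripper_width: 0.0856
gripper_force: 0.0
```

send_rows(
  motion=[
    {"x": 0, "y": 0, "z": 0, "wx": 0, "wy": 0, "wz": 0},
    {"x": 0, "y": 0, "z": 0, "wx": 0, "wy": 0, "wz": 0},
  ],
)

```text
time_s: 15.62
tcp_pos: [0.596, 0.1027, 0.1566]
tool_rot: [0.0, -0.089, 0.996, -0.0]
ft_force: [-0.6, -0.7, -0.4]
gripper_width: 0.0853
gripper_force: 0.0
```

send_rows(
  motion=[
    {"x": 0, "y": 0, "z": -0.7, "wx": 0, "wy": 0, "wz": 0},
    {"x": 0, "y": 0, "z": -0.8, "wx": 0, "wy": 0, "wz": 0},
    {"x": 0, "y": 0, "z": -0.6, "wx": 0, "wy": 0, "wz": 0},
    {"x": 0, "y": 0, "z": -0.31, "wx": 0, "wy": 0, "wz": 0},
    {"x": 0, "y": 0, "z": 0, "wx": 0, "wy": 0, "wz": 0},
    {"x": 0, "y": 0, "z": 0, "wx": 0, "wy": 0, "wz": 0},
  ],
)

```text
time_s: 16.38
tcp_pos: [0.597, 0.1028, 0.0369]
tool_rot: [0.001, -0.088, 0.996, 0.0]
ft_force: [-0.5, -0.3, 0.2]
gripper_width: 0.0854
gripper_force: 0.0
```

send_rows(
  motion=[
    {"x": 0, "y": 0, "z": 0, "wx": 0, "wy": 0, "wz": 0},
    {"x": 0, "y": 0, "z": 0, "wx": 0, "wy": 0, "wz": 0},
    {"x": 0, "y": 0, "z": 0, "wx": 0, "wy": 0, "wz": 0},
    {"x": 0, "y": 0, "z": 0, "wx": 0, "wy": 0, "wz": 0},
    {"x": 0, "y": 0, "z": 0, "wx": 0, "wy": 0, "wz": 0},
    {"x": 0, "y": 0, "z": 0, "wx": 0, "wy": 0, "wz": 0},
  ],
  gripper=0,
)

```text
time_s: 17.12
tcp_pos: [0.5963, 0.1031, 0.036]
tool_rot: [0.001, -0.089, 0.996, 0.0]
ft_force: [-1.8, 1.0, 6.1]
gripper_width: 0.0416
gripper_force: 30.9
```

send_rows(
  motion=[
    {"x": 0, "y": 0, "z": 0.3, "wx": 0, "wy": 0, "wz": 0},
    {"x": 0, "y": 0, "z": 0.8, "wx": 0, "wy": 0, "wz": 0},
    {"x": 0, "y": 0, "z": 0.7, "wx": 0, "wy": 0, "wz": 0},
    {"x": 0, "y": -0.4, "z": 0.2, "wx": 0, "wy": 0, "wz": 0},
    {"x": 0.08, "y": -0.8, "z": 0, "wx": 0, "wy": 0, "wz": 0},
    {"x": 0.1, "y": -0.94, "z": 0, "wx": 0, "wy": 0, "wz": 0},
    {"x": 0.1, "y": -0.94, "z": 0, "wx": 0, "wy": 0, "wz": 0},
    {"x": 0.1, "y": -0.94, "z": 0, "wx": 0, "wy": 0, "wz": 0},
  ],
)

```text
time_s: 18.12
tcp_pos: [0.6138, -0.1004, 0.1343]
tool_rot: [-0.001, -0.088, 0.996, 0.0]
ft_force: [0.2, -0.6, -0.9]
gripper_width: 0.0413
gripper_force: 30.8
```

send_rows(
  motion=[
    {"x": 0.1, "y": -0.94, "z": 0, "wx": 0, "wy": 0, "wz": 0},
    {"x": 0.1, "y": -0.94, "z": 0, "wx": 0, "wy": 0, "wz": 0},
    {"x": 0.06, "y": -0.94, "z": 0, "wx": 0, "wy": 0, "wz": 0},
    {"x": 0.04, "y": -0.7, "z": 0, "wx": 0, "wy": 0, "wz": 0},
    {"x": 0, "y": -0.36, "z": -0.2, "wx": 0, "wy": 0, "wz": 0},
    {"x": 0, "y": 0, "z": -0.7, "wx": 0, "wy": 0, "wz": 0},
    {"x": 0, "y": 0, "z": -0.7, "wx": 0, "wy": 0, "wz": 0},
    {"x": 0, "y": 0, "z": -0.3, "wx": 0, "wy": 0, "wz": 0},
  ],
)

```text
time_s: 19.12
tcp_pos: [0.6276, -0.2914, 0.0367]
tool_rot: [-0.003, -0.088, 0.996, 0.001]
ft_force: [-0.2, 0.2, -0.2]
gripper_width: 0.0416
gripper_force: 30.8
```

send_rows(
  motion=[
    {"x": 0, "y": 0, "z": -0.16, "wx": 0, "wy": 0, "wz": 0},
    {"x": 0, "y": 0, "z": 0, "wx": 0, "wy": 0, "wz": 0},
    {"x": 0, "y": 0, "z": 0, "wx": 0, "wy": 0, "wz": 0},
  ],
)

```text
time_s: 19.5
tcp_pos: [0.6308, -0.2924, 0.0338]
tool_rot: [0.001, -0.089, 0.996, -0.001]
ft_force: [-0.4, -0.3, -0.6]
gripper_width: 0.0416
gripper_force: 30.8
```

send_rows(
  motion=[
    {"x": 0, "y": 0, "z": -0.08, "wx": 0, "wy": 0, "wz": 0},
    {"x": 0, "y": 0, "z": -0.06, "wx": 0, "wy": 0, "wz": 0},
    {"x": 0, "y": 0, "z": 0, "wx": 0, "wy": 0, "wz": 0},
    {"x": 0, "y": 0, "z": 0, "wx": 0, "wy": 0, "wz": 0},
  ],
)

```text
time_s: 20.0
tcp_pos: [0.6303, -0.2922, 0.027]
tool_rot: [0.001, -0.089, 0.996, -0.0]
ft_force: [-1.9, 2.2, 6.5]
gripper_width: 0.0412
gripper_force: 31.4
```

send_rows(
  motion=[
    {"x": 0, "y": 0, "z": 0, "wx": 0, "wy": 0, "wz": 0},
    {"x": 0, "y": 0, "z": 0, "wx": 0, "wy": 0, "wz": 0},
    {"x": 0, "y": 0, "z": 0, "wx": 0, "wy": 0, "wz": 0},
    {"x": 0, "y": 0, "z": 0, "wx": 0, "wy": 0, "wz": 0},
    {"x": 0, "y": 0, "z": 0.3, "wx": 0, "wy": 0, "wz": 0},
    {"x": 0, "y": 0, "z": 0.8, "wx": 0, "wy": 0, "wz": 0},
    {"x": 0, "y": 0, "z": 0.8, "wx": 0, "wy": 0, "wz": 0},
    {"x": 0, "y": 0, "z": 0.8, "wx": 0, "wy": 0, "wz": 0},
  ],
  gripper=100,
)

```text
time_s: 21.0
tcp_pos: [0.6299, -0.2923, 0.1631]
tool_rot: [0.001, -0.088, 0.996, -0.0]
ft_force: [1.2, -0.1, -0.3]
gripper_width: 0.0854
gripper_force: 0.0
```

send_rows(
  motion=[
    {"x": -0.16, "y": 0.92, "z": 0.1, "wx": 0, "wy": 0, "wz": 0},
    {"x": -0.16, "y": 0.92, "z": 0.1, "wx": 0, "wy": 0, "wz": 0},
    {"x": -0.16, "y": 0.92, "z": 0.1, "wx": 0, "wy": 0, "wz": 0},
    {"x": -0.16, "y": 0.92, "z": 0.1, "wx": 0, "wy": 0, "wz": 0},
    {"x": -0.16, "y": 0.92, "z": 0.1, "wx": 0, "wy": 0, "wz": 0},
    {"x": -0.16, "y": 0.92, "z": 0, "wx": 0, "wy": 0, "wz": 0},
    {"x": -0.14, "y": 0.92, "z": 0, "wx": 0, "wy": 0, "wz": 0},
    {"x": 0, "y": 0, "z": 0, "wx": 0, "wy": 0, "wz": 0},
  ],
)

```text
time_s: 22.0
tcp_pos: [0.5748, 0.0326, 0.1868]
tool_rot: [0.001, -0.09, 0.996, 0.0]
ft_force: [-0.0, -0.7, -0.3]
gripper_width: 0.0854
gripper_force: 0.0
```

```bash
cat > v.py <<'E'
from ov import *
st(); c=camera("wrist"); s=5
for r in recognise("wrist","watch")[:2]: print(r, at(c,r["uv"],.026))
uv=proj(c,[.604,.036,.026]); off=np.round(uv-[56,56]).astype(int); print(off)
im=cv2.resize(c["image"][off[1]:off[1]+112,off[0]:off[0]+112],None,fx=s,fy=s,interpolation=cv2.INTER_CUBIC)[:,:,::-1].copy()
x,y,a=.604,.036,np.radians(0)
poly(im,c,circ(x,y,.021,.026),s,off,(0,255,0))
for u in (-.0125,.0125): poly(im,c,[W((x,y,a),(-.0255,u,.02)),W((x,y,a),(.0255,u,.02))],s,off,(0,0,255))
cv2.imwrite("pics/w2.png",im)
t=camera("top"); save(t,"t2")
for q,z in [("bottle",.093),("jar",.069),("tin",.083),("cushion",.024)]:
    for r in recognise("top",q)[:2]: print(q,r["score"],r["uv"],at(t,r["uv"],z))
E
python3 v.py
```

```text
22.0 [0.5748 0.0326 0.1868] [ 1.000e-03 -9.030e-02  9.959e-01  3.000e-04] [ 0.328  0.321  0.085 -0.    -1.333 -1.718] 0.0854428630972347 [-0.01 -0.67 -0.26]
{'uv': [274.7, 217.5], 'score': 0.87} [0.60392585 0.03736155 0.026     ]
[217 161]
bottle 0.64 [416.8, 192.2] [ 0.61148683 -0.26576216  0.093     ]
jar 0.95 [424.6, 228.5] [ 0.54188857 -0.28420625  0.069     ]
tin 0.97 [428.2, 273.0] [ 0.45215556 -0.27857479  0.083     ]
cushion 0.73 [155.2, 252.1] [0.50825536 0.27231334 0.024     ]
```

View pics/w2.png

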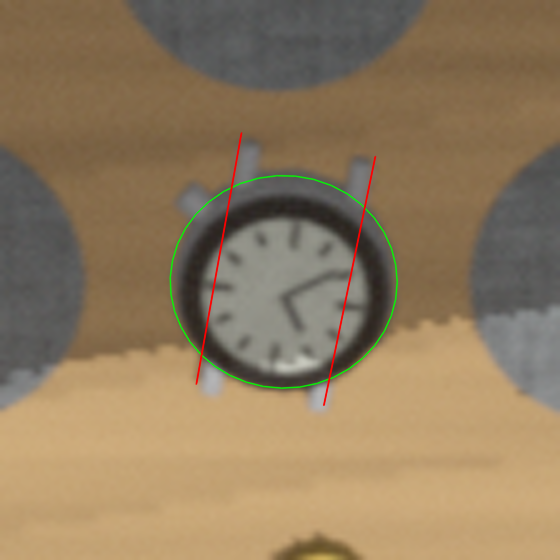

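View pics/t2.png

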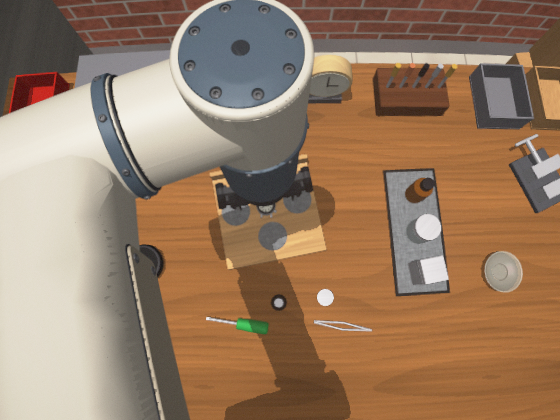

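send_rows(
  motion=[
    {"x": 0.3, "y": 0.04, "z": 0, "wx": 0, "wy": 0, "wz": -0.6},
    {"x": 0.28, "y": 0.04, "z": -0.4, "wx": 0, "wy": 0, "wz": -0.55},
    {"x": 0, "y": 0, "z": -0.8, "wx": 0, "wy": 0, "wz": 0},
    {"x": 0, "y": 0, "z": -0.8, "wx": 0, "wy": 0, "wz": 0},
    {"x": 0, "y": 0, "z": -0.7, "wx": 0, "wy": 0, "wz": 0},
    {"x": 0, "y": 0, "z": -0.5, "wx": 0, "wy": 0, "wz": 0},
    {"x": 0, "y": 0, "z": 0, "wx": 0, "wy": 0, "wz": 0},
    {"x": 0, "y": 0, "z": 0, "wx": 0, "wy": 0, "wz": 0},
  ],
)

```text
time_s: 23.35
tcp_pos: [0.6049, 0.0335, 0.0265]
tool_rot: [0.001, -0.008, 1.0, -0.0]
ft_force: [0.4, 0.0, 0.1]
gripper_width: 0.0854
gripper_force: 0.0
```

send_rows(
  motion=[
    {"x": 0, "y": 0.04, "z": -0.2, "wx": 0, "wy": 0, "wz": 0},
    {"x": 0, "y": 0, "z": -0.1, "wx": 0, "wy": 0, "wz": 0},
    {"x": 0, "y": 0, "z": 0, "wx": 0, "wy": 0, "wz": 0},
    {"x": 0, "y": 0, "z": 0, "wx": 0, "wy": 0, "wz": 0},
  ],
)

```text
time_s: 23.85
tcp_pos: [0.604, 0.0359, 0.0105]
tool_rot: [0.0, -0.008, 1.0, -0.0]
ft_force: [0.2, -0.3, -0.2]
gripper_width: 0.0854
gripper_force: 0.0
```

send_rows(
  motion=[
    {"x": 0, "y": 0, "z": 0, "wx": 0, "wy": 0, "wz": 0},
    {"x": 0, "y": 0, "z": 0, "wx": 0, "wy": 0, "wz": 0},
    {"x": 0, "y": 0, "z": 0, "wx": 0, "wy": 0, "wz": 0},
    {"x": 0, "y": 0, "z": 0, "wx": 0, "wy": 0, "wz": 0},
    {"x": 0, "y": 0, "z": 0, "wx": 0, "wy": 0, "wz": 0},
    {"x": 0, "y": 0, "z": 0, "wx": 0, "wy": 0, "wz": 0},
  ],
  gripper=0,
)

```text
time_s: 24.6
tcp_pos: [0.6043, 0.0362, 0.0108]
tool_rot: [0.001, -0.008, 1.0, 0.0]
ft_force: [-1.5, 1.9, 6.0]
gripper_width: 0.0408
gripper_force: 30.4
```

send_rows(
  motion=[
    {"x": 0, "y": 0, "z": 0.2, "wx": 0, "wy": 0, "wz": 0},
    {"x": 0, "y": 0, "z": 0.6, "wx": 0, "wy": 0, "wz": 0},
    {"x": 0, "y": 0, "z": 0.8, "wx": 0, "wy": 0, "wz": 0},
    {"x": 0, "y": 0, "z": 0.4, "wx": 0, "wy": 0, "wz": 0},
    {"x": 0, "y": 0, "z": 0, "wx": 0, "wy": 0, "wz": 0},
    {"x": 0, "y": 0, "z": 0, "wx": 0, "wy": 0, "wz": 0},
  ],
)

```text
time_s: 25.35
tcp_pos: [0.6029, 0.0356, 0.1088]
tool_rot: [-0.001, -0.008, 1.0, -0.0]
ft_force: [0.9, -0.4, -1.2]
gripper_width: 0.0405
gripper_force: 30.6
```

```bash
python3 - <<'E'
from h import *
st(); c=camera("wrist"); cv2.imwrite("pics/w3.png",c["image"][150:,100:460,::-1])
t=camera("top"); print(recognise("top","cushion")[:1])
E
```

```text
25.35 [0.6029 0.0356 0.1088] [-1.4e-03 -8.0e-03  1.0e+00 -1.0e-04] [ 3.170e-01  4.240e-01  3.500e-02 -1.000e-03 -1.185e+00 -1.872e+00] 0.04048151048754956 [ 0.88 -0.35 -1.16]
[]
```

View pics/w3.png

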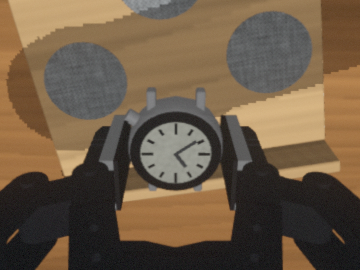

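send_rows(
  motion=[
    {"x": -0.14, "y": 0.3, "z": 0, "wx": 0, "wy": 0, "wz": 0},
    {"x": -0.3, "y": 0.7, "z": 0, "wx": 0, "wy": 0, "wz": 0},
    {"x": -0.4, "y": 0.9, "z": 0, "wx": 0, "wy": 0, "wz": 0},
    {"x": -0.4, "y": 0.9, "z": 0, "wx": 0, "wy": 0, "wz": 0},
    {"x": -0.4, "y": 0.9, "z": 0, "wx": 0, "wy": 0, "wz": 0},
    {"x": -0.38, "y": 0.9, "z": 0, "wx": 0, "wy": 0, "wz": 0},
    {"x": -0.24, "y": 0.6, "z": -0.2, "wx": 0, "wy": 0, "wz": 0},
    {"x": 0, "y": 0, "z": -0.5, "wx": 0, "wy": 0, "wz": 0},
  ],
)

```text
time_s: 26.5
tcp_pos: [0.4901, 0.2993, 0.0758]
tool_rot: [0.001, -0.01, 1.0, 0.001]
ft_force: [-0.0, 0.3, -0.7]
gripper_width: 0.041
gripper_force: 30.6
```

send_rows(
  motion=[
    {"x": 0, "y": 0, "z": -0.4, "wx": 0, "wy": 0, "wz": 0},
    {"x": 0, "y": 0, "z": 0, "wx": 0, "wy": 0, "wz": 0},
    {"x": 0, "y": 0, "z": 0, "wx": 0, "wy": 0, "wz": 0},
  ],
)

```text
time_s: 26.88
tcp_pos: [0.4911, 0.2963, 0.0561]
tool_rot: [0.001, -0.008, 1.0, 0.0]
ft_force: [-0.5, -0.0, -0.2]
gripper_width: 0.0402
gripper_force: 30.6
```

```bash
python3 - <<'E'
from ov import *
st(); c=camera("wrist"); 
for r in recognise("wrist","cushion")[:2]: print(r,at(c,r["uv"],.024))
im=cv2.resize(c["image"][100:,100:460,::-1],None,fx=1.8,fy=1.8).copy()
off=np.array([100,100])
poly(im,c,circ(.490,.296,.040,.024),1.8,off,(0,255,0)); poly(im,c,circ(.490,.296,.042,.012),1.8,off,(0,0,255))
cv2.imwrite("pics/w4.png",im)
E
```

```text
26.875 [0.4911 0.2963 0.0561] [ 5.0e-04 -8.4e-03  1.0e+00  2.0e-04] [ 0.816  0.413 -0.13   0.    -1.027 -2.37 ] 0.040244457441044566 [-0.52 -0.04 -0.2 ]
{'uv': [284.4, 215.4], 'score': 0.66} [0.47104154 0.30069344 0.024     ]
```

View pics/w4.png

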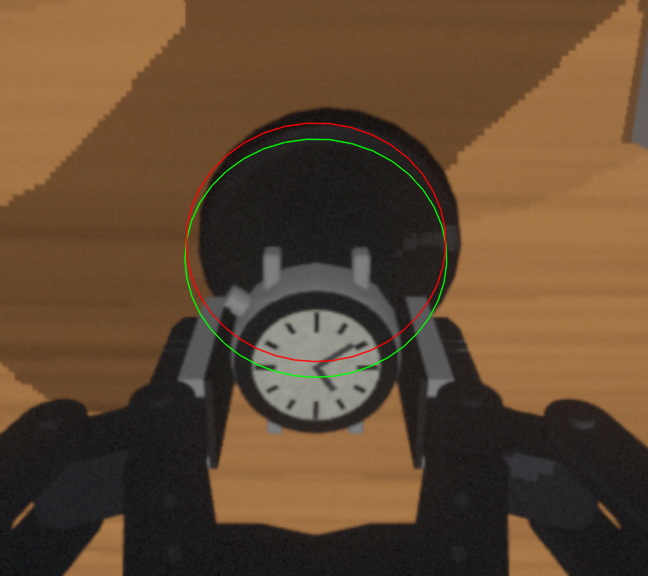

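```bash
python3 - <<'E'
from ov import *
for n,box in (("top",(110,230,180,300)),("scene",(400,225,470,290))):
    im=cv2.imread(f"pics/{n}0.png"); c=camera(n)
    x0,y0,x1,y1=box; m=(im[y0:y1,x0:x1].max(2)<60).astype(np.uint8)
    k,l,s,ce=cv2.connectedComponentsWithStats(m); i=1+np.argmax(s[1:,4]); print(n,s[i])
    P=np.argwhere(l==i)[:,::-1]+[x0,y0]; H=cv2.convexHull(P.astype(np.float32))
    best=None
    from scipy.optimize import minimize
    def cost(p):
        pts=np.array([proj(c,q) for z,r in ((0,.04),(.012,.042),(.024,.04)) for q in circ(p[0],p[1],r,z)],np.float32)
        h=cv2.convexHull(pts)[:,0]; hh=H[:,0]
        return sum((h.min(0)-hh.min(0)+.5)**2)+sum((h.max(0)-hh.max(0)-.5)**2)
    r=minimize(cost,[.49,.296],method="Nelder-Mead",options=dict(xatol=1e-5)); print(r.x,r.fun)
E
```

```text
top [ 16  17  32  32 790]
[0.4879089  0.30509624] 59.51558303833008
scene [  12   15   42   37 1173]
[0.48323899 0.29905255] 4.005110740661621
```

send_rows(
  motion=[
    {"x": -0.12, "y": 0.08, "z": 0, "wx": 0, "wy": 0, "wz": 0},
    {"x": 0, "y": 0, "z": -0.3, "wx": 0, "wy": 0, "wz": 0},
    {"x": 0, "y": 0, "z": -0.2, "wx": 0, "wy": 0, "wz": 0},
    {"x": 0, "y": 0, "z": -0.1, "wx": 0, "wy": 0, "wz": 0},
    {"x": 0, "y": 0, "z": 0, "wx": 0, "wy": 0, "wz": 0},
    {"x": 0, "y": 0, "z": 0, "wx": 0, "wy": 0, "wz": 0},
  ],
)

```text
time_s: 27.82
tcp_pos: [0.4852, 0.3, 0.0255]
tool_rot: [0.0, -0.008, 1.0, 0.0]
ft_force: [-0.2, 0.4, -0.9]
gripper_width: 0.041
gripper_force: 30.6
```

send_rows(
  motion=[
    {"x": 0, "y": 0, "z": -0.04, "wx": 0, "wy": 0, "wz": 0},
    {"x": 0, "y": 0, "z": -0.02, "wx": 0, "wy": 0, "wz": 0},
    {"x": 0, "y": 0, "z": 0, "wx": 0, "wy": 0, "wz": 0},
    {"x": 0, "y": 0, "z": 0, "wx": 0, "wy": 0, "wz": 0},
  ],
)

```text
time_s: 28.32
tcp_pos: [0.4851, 0.3, 0.0228]
tool_rot: [0.0, -0.008, 1.0, 0.0]
ft_force: [-1.4, -0.6, 5.0]
gripper_width: 0.0406
gripper_force: 31.0
```

send_rows(
  motion=[
    {"x": 0, "y": 0, "z": 0, "wx": 0, "wy": 0, "wz": 0},
    {"x": 0, "y": 0, "z": 0, "wx": 0, "wy": 0, "wz": 0},
    {"x": 0, "y": 0, "z": 0, "wx": 0, "wy": 0, "wz": 0},
    {"x": 0, "y": 0, "z": 0, "wx": 0, "wy": 0, "wz": 0},
    {"x": 0, "y": 0, "z": 0.3, "wx": 0, "wy": 0, "wz": 0},
    {"x": 0, "y": 0, "z": 0.8, "wx": 0, "wy": 0, "wz": 0},
    {"x": -0.2, "y": 0, "z": 1, "wx": 0, "wy": 0, "wz": 0},
    {"x": 0, "y": 0, "z": 0.7, "wx": 0, "wy": 0, "wz": 0},
  ],
  gripper=100,
)

```text
time_s: 29.32
tcp_pos: [0.4752, 0.3002, 0.1662]
tool_rot: [0.002, -0.008, 1.0, 0.001]
ft_force: [1.0, 0.8, -0.5]
gripper_width: 0.0851
gripper_force: 0.0
```

```bash
python3 - <<'E'
from ov import *
st(); c=camera("wrist"); 
uv=proj(c,[.485,.3,.024]); off=np.round(uv-[70,70]).astype(int); s=4
im=cv2.resize(c["image"][off[1]:off[1]+140,off[0]:off[0]+140,::-1],None,fx=s,fy=s).copy()
poly(im,c,circ(.485,.300,.040,.024),s,off,(0,255,0)); poly(im,c,circ(.485,.300,.021,.038),s,off,(0,0,255))
cv2.imwrite("pics/w5.png",im)
E
```

```text
29.325 [0.4752 0.3002 0.1662] [ 0.0015 -0.0085  1.      0.0012] [ 8.420e-01  3.030e-01  7.000e-03  1.000e-03 -1.271e+00 -2.396e+00] 0.08510181095401775 [ 1.    0.76 -0.45]
```

View pics/w5.png

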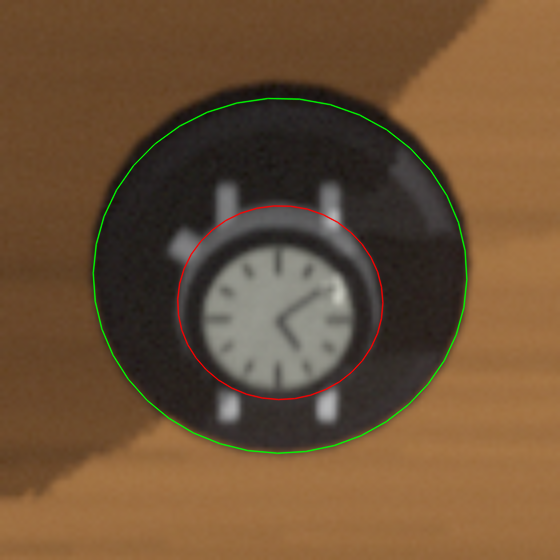

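send_rows(
  motion=[
    {"x": 0.1, "y": -0.44, "z": 0, "wx": 0, "wy": 0, "wz": 0.5},
    {"x": 0.25, "y": -0.9, "z": 0, "wx": 0, "wy": 0, "wz": 0.65},
    {"x": 0.25, "y": -0.9, "z": 0, "wx": 0, "wy": 0, "wz": 0},
    {"x": 0.25, "y": -0.9, "z": 0, "wx": 0, "wy": 0, "wz": 0},
    {"x": 0.25, "y": -0.9, "z": 0, "wx": 0, "wy": 0, "wz": 0},
    {"x": 0.25, "y": -0.9, "z": 0, "wx": 0, "wy": 0, "wz": 0},
    {"x": 0.25, "y": -0.9, "z": 0, "wx": 0, "wy": 0, "wz": 0},
    {"x": 0.25, "y": -0.9, "z": 0, "wx": 0, "wy": 0, "wz": 0},
  ],
)

```text
time_s: 30.38
tcp_pos: [0.5678, -0.0387, 0.1634]
tool_rot: [0.001, -0.088, 0.996, -0.0]
ft_force: [0.5, 0.6, 0.3]
gripper_width: 0.0852
gripper_force: 0.0
```

send_rows(
  motion=[
    {"x": 0.25, "y": -0.9, "z": 0, "wx": 0, "wy": 0, "wz": 0},
    {"x": 0.25, "y": -0.9, "z": 0, "wx": 0, "wy": 0, "wz": 0},
    {"x": 0.25, "y": -0.9, "z": 0, "wx": 0, "wy": 0, "wz": 0},
    {"x": 0.25, "y": -0.9, "z": 0, "wx": 0, "wy": 0, "wz": 0},
    {"x": 0.2, "y": -0.9, "z": 0, "wx": 0, "wy": 0, "wz": 0},
    {"x": 0.05, "y": -0.6, "z": 0, "wx": 0, "wy": 0, "wz": 0},
    {"x": 0, "y": 0, "z": 0, "wx": 0, "wy": 0, "wz": 0},
    {"x": 0, "y": 0, "z": 0, "wx": 0, "wy": 0, "wz": 0},
  ],
)

```text
time_s: 31.38
tcp_pos: [0.6299, -0.2919, 0.1628]
tool_rot: [0.0, -0.088, 0.996, 0.0]
ft_force: [0.2, 0.1, 0.4]
gripper_width: 0.0854
gripper_force: 0.0
```

send_rows(
  motion=[
    {"x": 0, "y": 0, "z": -0.7, "wx": 0, "wy": 0, "wz": 0},
    {"x": 0, "y": 0, "z": -0.8, "wx": 0, "wy": 0, "wz": 0},
    {"x": 0, "y": 0, "z": -0.8, "wx": 0, "wy": 0, "wz": 0},
    {"x": 0, "y": 0, "z": -0.4, "wx": 0, "wy": 0, "wz": 0},
    {"x": 0, "y": 0, "z": 0, "wx": 0, "wy": 0, "wz": 0},
    {"x": 0, "y": 0, "z": 0, "wx": 0, "wy": 0, "wz": 0},
  ],
)

```text
time_s: 32.12
tcp_pos: [0.631, -0.2919, 0.0292]
tool_rot: [0.001, -0.089, 0.996, -0.001]
ft_force: [0.1, 0.8, 1.0]
gripper_width: 0.0854
gripper_force: 0.0
```

send_rows(
  motion=[
    {"x": 0, "y": 0, "z": 0, "wx": 0, "wy": 0, "wz": 0},
    {"x": 0, "y": 0, "z": 0, "wx": 0, "wy": 0, "wz": 0},
    {"x": 0, "y": 0, "z": 0, "wx": 0, "wy": 0, "wz": 0},
    {"x": 0, "y": 0, "z": 0, "wx": 0, "wy": 0, "wz": 0},
    {"x": 0, "y": 0, "z": 0, "wx": 0, "wy": 0, "wz": 0},
    {"x": 0, "y": 0, "z": 0, "wx": 0, "wy": 0, "wz": 0},
  ],
  gripper=0,
)

```text
time_s: 32.88
tcp_pos: [0.6304, -0.2924, 0.0282]
tool_rot: [0.001, -0.088, 0.996, -0.0]
ft_force: [-0.4, 1.3, 5.6]
gripper_width: 0.0416
gripper_force: 31.0
```

send_rows(
  motion=[
    {"x": 0, "y": 0, "z": 0.3, "wx": 0, "wy": 0, "wz": 0},
    {"x": 0, "y": 0, "z": 0.8, "wx": 0, "wy": 0, "wz": 0},
    {"x": 0, "y": 0, "z": 0.7, "wx": 0, "wy": 0, "wz": 0},
    {"x": 0, "y": 0.4, "z": 0.2, "wx": 0, "wy": 0, "wz": 0},
    {"x": -0.08, "y": 0.8, "z": 0, "wx": 0, "wy": 0, "wz": 0},
    {"x": -0.1, "y": 0.94, "z": 0, "wx": 0, "wy": 0, "wz": 0},
    {"x": -0.1, "y": 0.94, "z": 0, "wx": 0, "wy": 0, "wz": 0},
    {"x": -0.1, "y": 0.94, "z": 0, "wx": 0, "wy": 0, "wz": 0},
  ],
)

```text
time_s: 33.88
tcp_pos: [0.6096, -0.0887, 0.1262]
tool_rot: [-0.001, -0.088, 0.996, 0.0]
ft_force: [1.4, 1.0, -0.9]
gripper_width: 0.0414
gripper_force: 30.8
```

send_rows(
  motion=[
    {"x": -0.1, "y": 0.94, "z": 0, "wx": 0, "wy": 0, "wz": 0},
    {"x": -0.1, "y": 0.94, "z": 0, "wx": 0, "wy": 0, "wz": 0},
    {"x": -0.06, "y": 0.94, "z": 0, "wx": 0, "wy": 0, "wz": 0},
    {"x": -0.04, "y": 0.7, "z": 0, "wx": 0, "wy": 0, "wz": 0},
    {"x": 0, "y": 0.36, "z": -0.2, "wx": 0, "wy": 0, "wz": 0},
    {"x": 0, "y": 0, "z": -0.7, "wx": 0, "wy": 0, "wz": 0},
    {"x": 0, "y": 0, "z": -0.6, "wx": 0, "wy": 0, "wz": 0},
    {"x": 0, "y": 0, "z": -0.2, "wx": 0, "wy": 0, "wz": 0},
  ],
)

```text
time_s: 34.88
tcp_pos: [0.5937, 0.1022, 0.0393]
tool_rot: [-0.003, -0.088, 0.996, -0.001]
ft_force: [-0.3, -0.8, -1.1]
gripper_width: 0.0413
gripper_force: 30.8
```

send_rows(
  motion=[
    {"x": 0, "y": 0, "z": 0, "wx": 0, "wy": 0, "wz": 0},
    {"x": 0, "y": 0, "z": 0, "wx": 0, "wy": 0, "wz": 0},
    {"x": 0, "y": 0, "z": 0, "wx": 0, "wy": 0, "wz": 0},
  ],
)

```text
time_s: 35.25
tcp_pos: [0.5967, 0.103, 0.0435]
tool_rot: [0.001, -0.088, 0.996, 0.0]
ft_force: [0.4, 0.8, -1.6]
gripper_width: 0.0415
gripper_force: 30.8
```

send_rows(
  motion=[
    {"x": 0, "y": 0, "z": -0.07, "wx": 0, "wy": 0, "wz": 0},
    {"x": 0, "y": 0, "z": -0.05, "wx": 0, "wy": 0, "wz": 0},
    {"x": 0, "y": 0, "z": 0, "wx": 0, "wy": 0, "wz": 0},
    {"x": 0, "y": 0, "z": 0, "wx": 0, "wy": 0, "wz": 0},
  ],
)

```text
time_s: 35.75
tcp_pos: [0.5961, 0.1029, 0.0372]
tool_rot: [0.0, -0.088, 0.996, -0.0]
ft_force: [-3.4, -0.6, 5.8]
gripper_width: 0.0412
gripper_force: 31.3
```

send_rows(
  motion=[
    {"x": 0, "y": 0, "z": 0, "wx": 0, "wy": 0, "wz": 0},
    {"x": 0, "y": 0, "z": 0, "wx": 0, "wy": 0, "wz": 0},
    {"x": 0, "y": 0, "z": 0, "wx": 0, "wy": 0, "wz": 0},
    {"x": 0, "y": 0, "z": 0, "wx": 0, "wy": 0, "wz": 0},
    {"x": 0, "y": 0, "z": 0.3, "wx": 0, "wy": 0, "wz": 0},
    {"x": 0, "y": 0, "z": 0.8, "wx": 0, "wy": 0, "wz": 0},
    {"x": 0, "y": 0, "z": 0.8, "wx": 0, "wy": 0, "wz": 0},
    {"x": 0, "y": -0.4, "z": 0.5, "wx": 0, "wy": 0, "wz": 0},
  ],
  gripper=100,
)

```text
time_s: 36.75
tcp_pos: [0.5969, 0.0836, 0.1599]
tool_rot: [0.002, -0.089, 0.996, 0.0]
ft_force: [0.1, 0.4, -0.4]
gripper_width: 0.0853
gripper_force: 0.0
```

send_rows(
  motion=[
    {"x": -0.13, "y": -0.94, "z": 0, "wx": 0, "wy": 0, "wz": 0},
    {"x": -0.13, "y": -0.94, "z": 0, "wx": 0, "wy": 0, "wz": 0},
    {"x": -0.13, "y": -0.94, "z": 0, "wx": 0, "wy": 0, "wz": 0},
    {"x": -0.13, "y": -0.94, "z": 0, "wx": 0, "wy": 0, "wz": 0},
    {"x": -0.13, "y": -0.94, "z": 0, "wx": 0, "wy": 0, "wz": 0},
    {"x": -0.13, "y": -0.94, "z": 0, "wx": 0, "wy": 0, "wz": 0},
    {"x": -0.13, "y": -0.94, "z": 0, "wx": 0, "wy": 0, "wz": 0},
    {"x": -0.12, "y": -0.94, "z": 0, "wx": 0, "wy": 0, "wz": 0},
  ],
)

```text
time_s: 37.75
tcp_pos: [0.5442, -0.2948, 0.1577]
tool_rot: [0.001, -0.088, 0.996, -0.0]
ft_force: [0.6, 0.3, 1.1]
gripper_width: 0.0853
gripper_force: 0.0
```

send_rows(
  motion=[
    {"x": 0, "y": 0, "z": 0, "wx": 0, "wy": 0, "wz": 0},
    {"x": 0, "y": 0, "z": 0, "wx": 0, "wy": 0, "wz": 0},
    {"x": 0, "y": 0, "z": 0, "wx": 0, "wy": 0, "wz": 0},
  ],
)

```text
time_s: 38.12
tcp_pos: [0.5448, -0.2923, 0.1568]
tool_rot: [0.0, -0.089, 0.996, -0.0]
ft_force: [-0.0, 0.4, 0.1]
gripper_width: 0.0854
gripper_force: 0.0
```

Down 0.129 and close.

send_rows(
  motion=[
    {"x": 0, "y": 0, "z": -0.7, "wx": 0, "wy": 0, "wz": 0},
    {"x": 0, "y": 0, "z": -0.8, "wx": 0, "wy": 0, "wz": 0},
    {"x": 0, "y": 0, "z": -0.7, "wx": 0, "wy": 0, "wz": 0},
    {"x": 0, "y": 0, "z": -0.36, "wx": 0, "wy": 0, "wz": 0},
    {"x": 0, "y": 0, "z": 0, "wx": 0, "wy": 0, "wz": 0},
    {"x": 0, "y": 0, "z": 0, "wx": 0, "wy": 0, "wz": 0},
  ],
)

```text
time_s: 38.88
tcp_pos: [0.5454, -0.293, 0.0296]
tool_rot: [0.001, -0.089, 0.996, -0.001]
ft_force: [-0.4, 0.4, -0.8]
gripper_width: 0.0851
gripper_force: 0.0
```

send_rows(
  motion=[
    {"x": 0, "y": 0, "z": 0, "wx": 0, "wy": 0, "wz": 0},
    {"x": 0, "y": 0, "z": 0, "wx": 0, "wy": 0, "wz": 0},
    {"x": 0, "y": 0, "z": 0, "wx": 0, "wy": 0, "wz": 0},
    {"x": 0, "y": 0, "z": 0, "wx": 0, "wy": 0, "wz": 0},
    {"x": 0, "y": 0, "z": 0, "wx": 0, "wy": 0, "wz": 0},
    {"x": 0, "y": 0, "z": 0, "wx": 0, "wy": 0, "wz": 0},
  ],
  gripper=0,
)

```text
time_s: 39.62
tcp_pos: [0.545, -0.2933, 0.0293]
tool_rot: [0.001, -0.088, 0.996, -0.0]
ft_force: [-0.6, 2.2, 5.6]
gripper_width: 0.0525
gripper_force: 32.6
```

send_rows(
  motion=[
    {"x": 0, "y": 0, "z": 0.3, "wx": 0, "wy": 0, "wz": 0},
    {"x": 0, "y": 0, "z": 0.8, "wx": 0, "wy": 0, "wz": 0},
    {"x": 0, "y": 0, "z": 0.7, "wx": 0, "wy": 0, "wz": 0},
    {"x": 0.1, "y": 0.4, "z": 0.2, "wx": 0, "wy": 0, "wz": 0},
    {"x": 0.22, "y": 0.8, "z": 0, "wx": 0, "wy": 0, "wz": 0},
    {"x": 0.26, "y": 0.92, "z": 0, "wx": 0, "wy": 0, "wz": 0},
    {"x": 0.26, "y": 0.92, "z": 0, "wx": 0, "wy": 0, "wz": 0},
    {"x": 0.26, "y": 0.9, "z": 0, "wx": 0, "wy": 0, "wz": 0},
  ],
)

```text
time_s: 40.62
tcp_pos: [0.5989, -0.0937, 0.1275]
tool_rot: [-0.001, -0.088, 0.996, 0.0]
ft_force: [1.0, -0.3, -1.7]
gripper_width: 0.0526
gripper_force: 32.0
```

send_rows(
  motion=[
    {"x": 0.24, "y": 0.8, "z": 0, "wx": 0, "wy": 0, "wz": 0},
    {"x": 0.16, "y": 0.5, "z": -0.1, "wx": 0, "wy": 0, "wz": 0},
    {"x": 0, "y": 0, "z": -0.7, "wx": 0, "wy": 0, "wz": 0},
    {"x": 0, "y": 0, "z": -0.7, "wx": 0, "wy": 0, "wz": 0},
    {"x": 0, "y": 0, "z": -0.2, "wx": 0, "wy": 0, "wz": 0},
    {"x": 0, "y": 0, "z": 0, "wx": 0, "wy": 0, "wz": 0},
    {"x": 0, "y": 0, "z": 0, "wx": 0, "wy": 0, "wz": 0},
    {"x": 0, "y": 0, "z": 0, "wx": 0, "wy": 0, "wz": 0},
  ],
)

```text
time_s: 41.62
tcp_pos: [0.6202, -0.0311, 0.0447]
tool_rot: [0.001, -0.088, 0.996, 0.0]
ft_force: [0.0, -0.2, -0.3]
gripper_width: 0.0528
gripper_force: 31.9
```

send_rows(
  motion=[
    {"x": 0, "y": 0, "z": -0.08, "wx": 0, "wy": 0, "wz": 0},
    {"x": 0, "y": 0, "z": -0.05, "wx": 0, "wy": 0, "wz": 0},
    {"x": 0, "y": 0, "z": 0, "wx": 0, "wy": 0, "wz": 0},
    {"x": 0, "y": 0, "z": 0, "wx": 0, "wy": 0, "wz": 0},
  ],
)

```text
time_s: 42.12
tcp_pos: [0.6196, -0.0311, 0.0383]
tool_rot: [0.001, -0.089, 0.996, -0.0]
ft_force: [-3.7, 1.7, 8.1]
gripper_width: 0.0528
gripper_force: 32.9
```

Release, rise, go to the tin at (0.459, -0.292).

send_rows(
  motion=[
    {"x": 0, "y": 0, "z": 0, "wx": 0, "wy": 0, "wz": 0},
    {"x": 0, "y": 0, "z": 0, "wx": 0, "wy": 0, "wz": 0},
    {"x": 0, "y": 0, "z": 0, "wx": 0, "wy": 0, "wz": 0},
    {"x": 0, "y": 0, "z": 0, "wx": 0, "wy": 0, "wz": 0},
    {"x": 0, "y": 0, "z": 0.3, "wx": 0, "wy": 0, "wz": 0},
    {"x": 0, "y": 0, "z": 0.8, "wx": 0, "wy": 0, "wz": 0},
    {"x": 0, "y": 0, "z": 0.8, "wx": 0, "wy": 0, "wz": 0},
    {"x": 0, "y": 0, "z": 0.4, "wx": 0, "wy": 0, "wz": 0},
  ],
  gripper=100,
)

```text
time_s: 43.12
tcp_pos: [0.6207, -0.0313, 0.156]
tool_rot: [0.003, -0.088, 0.996, -0.0]
ft_force: [0.4, 0.4, -0.7]
gripper_width: 0.0853
gripper_force: 0.0
```

send_rows(
  motion=[
    {"x": -0.3, "y": -0.5, "z": 0, "wx": 0, "wy": 0, "wz": 0},
    {"x": -0.5, "y": -0.8, "z": 0, "wx": 0, "wy": 0, "wz": 0},
    {"x": -0.5, "y": -0.8, "z": 0, "wx": 0, "wy": 0, "wz": 0},
    {"x": -0.5, "y": -0.8, "z": 0, "wx": 0, "wy": 0, "wz": 0},
    {"x": -0.5, "y": -0.8, "z": 0, "wx": 0, "wy": 0, "wz": 0},
    {"x": -0.5, "y": -0.8, "z": 0, "wx": 0, "wy": 0, "wz": 0},
    {"x": -0.4, "y": -0.72, "z": 0, "wx": 0, "wy": 0, "wz": 0},
    {"x": 0, "y": 0, "z": 0, "wx": 0, "wy": 0, "wz": 0},
  ],
)

```text
time_s: 44.12
tcp_pos: [0.4583, -0.2943, 0.1531]
tool_rot: [0.001, -0.087, 0.996, -0.001]
ft_force: [-0.2, 0.1, -0.1]
gripper_width: 0.0853
gripper_force: 0.0
```

send_rows(
  motion=[
    {"x": 0, "y": 0, "z": 0, "wx": 0, "wy": 0, "wz": 0},
    {"x": 0, "y": 0, "z": 0, "wx": 0, "wy": 0, "wz": 0},
  ],
)

```text
time_s: 44.38
tcp_pos: [0.46, -0.2915, 0.1522]
tool_rot: [0.0, -0.089, 0.996, -0.0]
ft_force: [-0.0, -0.6, 0.2]
gripper_width: 0.0854
gripper_force: 0.0
```

send_rows(
  motion=[
    {"x": -0.02, "y": 0, "z": -0.7, "wx": 0, "wy": 0, "wz": 0},
    {"x": 0, "y": 0, "z": -0.8, "wx": 0, "wy": 0, "wz": 0},
    {"x": 0, "y": 0, "z": -0.6, "wx": 0, "wy": 0, "wz": 0},
    {"x": 0, "y": 0, "z": -0.32, "wx": 0, "wy": 0, "wz": 0},
    {"x": 0, "y": 0, "z": 0, "wx": 0, "wy": 0, "wz": 0},
    {"x": 0, "y": 0, "z": 0, "wx": 0, "wy": 0, "wz": 0},
  ],
)

```text
time_s: 45.12
tcp_pos: [0.4593, -0.2921, 0.0317]
tool_rot: [0.001, -0.089, 0.996, -0.0]
ft_force: [0.1, -0.6, -0.2]
gripper_width: 0.085
gripper_force: 0.0
```

send_rows(
  motion=[
    {"x": 0, "y": 0, "z": 0, "wx": 0, "wy": 0, "wz": 0},
    {"x": 0, "y": 0, "z": 0, "wx": 0, "wy": 0, "wz": 0},
    {"x": 0, "y": 0, "z": 0, "wx": 0, "wy": 0, "wz": 0},
    {"x": 0, "y": 0, "z": 0, "wx": 0, "wy": 0, "wz": 0},
    {"x": 0, "y": 0, "z": 0, "wx": 0, "wy": 0, "wz": 0},
    {"x": 0, "y": 0, "z": 0, "wx": 0, "wy": 0, "wz": 0},
  ],
  gripper=0,
)

```text
time_s: 45.88
tcp_pos: [0.4588, -0.2922, 0.0316]
tool_rot: [0.001, -0.088, 0.996, -0.0]
ft_force: [-1.1, 1.2, 5.9]
gripper_width: 0.0485
gripper_force: 29.0
```

send_rows(
  motion=[
    {"x": 0, "y": 0, "z": 0.3, "wx": 0, "wy": 0, "wz": 0},
    {"x": 0, "y": 0, "z": 0.9, "wx": 0, "wy": 0, "wz": 0},
    {"x": 0, "y": 0, "z": 0.9, "wx": 0, "wy": 0, "wz": 0},
    {"x": 0.1, "y": 0.4, "z": 0.1, "wx": 0, "wy": 0, "wz": 0},
    {"x": 0.2, "y": 0.8, "z": 0, "wx": 0, "wy": 0, "wz": 0},
    {"x": 0.24, "y": 0.92, "z": 0, "wx": 0, "wy": 0, "wz": 0},
    {"x": 0.24, "y": 0.92, "z": 0, "wx": 0, "wy": 0, "wz": 0},
    {"x": 0.24, "y": 0.92, "z": 0, "wx": 0, "wy": 0, "wz": 0},
  ],
)

```text
time_s: 46.88
tcp_pos: [0.5094, -0.0927, 0.1413]
tool_rot: [0.0, -0.088, 0.996, 0.0]
ft_force: [1.5, -0.7, -2.8]
gripper_width: 0.0486
gripper_force: 29.9
```

send_rows(
  motion=[
    {"x": 0.24, "y": 0.92, "z": 0, "wx": 0, "wy": 0, "wz": 0},
    {"x": 0.23, "y": 0.82, "z": 0, "wx": 0, "wy": 0, "wz": 0},
    {"x": 0.16, "y": 0.63, "z": -0.1, "wx": 0, "wy": 0, "wz": 0},
    {"x": 0, "y": 0, "z": -0.7, "wx": 0, "wy": 0, "wz": 0},
    {"x": 0, "y": 0, "z": -0.7, "wx": 0, "wy": 0, "wz": 0},
    {"x": 0, "y": 0, "z": -0.4, "wx": 0, "wy": 0, "wz": 0},
    {"x": 0, "y": 0, "z": 0, "wx": 0, "wy": 0, "wz": 0},
    {"x": 0, "y": 0, "z": 0, "wx": 0, "wy": 0, "wz": 0},
  ],
)

```text
time_s: 47.88
tcp_pos: [0.5418, 0.0244, 0.0471]
tool_rot: [0.001, -0.088, 0.996, -0.0]
ft_force: [0.1, -1.1, -1.2]
gripper_width: 0.0486
gripper_force: 29.9
```

send_rows(
  motion=[
    {"x": 0, "y": 0, "z": -0.08, "wx": 0, "wy": 0, "wz": 0},
    {"x": 0, "y": 0, "z": -0.05, "wx": 0, "wy": 0, "wz": 0},
    {"x": 0, "y": 0, "z": 0, "wx": 0, "wy": 0, "wz": 0},
    {"x": 0, "y": 0, "z": 0, "wx": 0, "wy": 0, "wz": 0},
  ],
)

```text
time_s: 48.38
tcp_pos: [0.5416, 0.0245, 0.0406]
tool_rot: [0.001, -0.089, 0.996, 0.0]
ft_force: [-2.1, 1.2, 5.7]
gripper_width: 0.0485
gripper_force: 30.1
```

Release, rise and retreat.

send_rows(
  motion=[
    {"x": 0, "y": 0, "z": 0, "wx": 0, "wy": 0, "wz": 0},
    {"x": 0, "y": 0, "z": 0, "wx": 0, "wy": 0, "wz": 0},
    {"x": 0, "y": 0, "z": 0, "wx": 0, "wy": 0, "wz": 0},
    {"x": 0, "y": 0, "z": 0, "wx": 0, "wy": 0, "wz": 0},
    {"x": 0, "y": 0, "z": 0.3, "wx": 0, "wy": 0, "wz": 0},
    {"x": 0, "y": 0, "z": 0.8, "wx": 0, "wy": 0, "wz": 0},
    {"x": 0, "y": 0, "z": 0.9, "wx": 0, "wy": 0, "wz": 0},
    {"x": 0, "y": 0, "z": 0.9, "wx": 0, "wy": 0, "wz": 0},
  ],
  gripper=100,
)

```text
time_s: 49.38
tcp_pos: [0.5409, 0.0242, 0.187]
tool_rot: [0.001, -0.088, 0.996, -0.0]
ft_force: [1.4, 0.4, -0.6]
gripper_width: 0.0852
gripper_force: 0.0
```

send_rows(
  motion=[
    {"x": -0.3, "y": -0.4, "z": 0.8, "wx": 0, "wy": 0, "wz": 0},
    {"x": -0.4, "y": -0.9, "z": 0.2, "wx": 0, "wy": 0, "wz": 0},
    {"x": -0.4, "y": -0.9, "z": 0, "wx": 0, "wy": 0, "wz": 0},
    {"x": -0.4, "y": -0.9, "z": 0, "wx": 0, "wy": 0, "wz": 0},
    {"x": -0.4, "y": -0.9, "z": 0, "wx": 0, "wy": 0, "wz": 0},
    {"x": -0.3, "y": -0.9, "z": 0, "wx": 0, "wy": 0, "wz": 0},
    {"x": 0, "y": -0.5, "z": 0, "wx": 0, "wy": 0, "wz": 0},
    {"x": 0, "y": 0, "z": 0, "wx": 0, "wy": 0, "wz": 0},
  ],
)

```text
time_s: 50.38
tcp_pos: [0.4305, -0.247, 0.2351]
tool_rot: [0.0, -0.087, 0.996, -0.0]
ft_force: [-0.1, 0.5, -0.9]
gripper_width: 0.0854
gripper_force: 0.0
```

```bash
python3 - <<'E'
from ov import *
st(); c=camera("top"); a=cv2.imread("pics/top0.png"); b=c["image"][:,:,::-1]
s=4
A=a[145:275,125:335]; B=b[145:275,125:335]
cv2.imwrite("pics/fin.png",cv2.resize(np.vstack([A,B]),None,fx=2.3,fy=2.3))
# shift of each patch versus the start
for n,(u,v) in dict(bottle=(234,208),jar=(298,196),tin=(272,231),rail=(255,168)).items():
    t=a[v-16:v+16,u-16:u+16]; r=cv2.matchTemplate(np.ascontiguousarray(b[v-24:v+24,u-24:u+24]),t,cv2.TM_CCOEFF_NORMED); _,m,_,l=cv2.minMaxLoc(r); print(n,m,np.array(l)-8)
E
```

```text
50.375 [ 0.4305 -0.247   0.2351] [ 4.000e-04 -8.700e-02  9.962e-01 -3.000e-04] [-0.204  0.147 -0.019  0.    -1.404 -1.192] 0.08544658126597583 [-0.06  0.51 -0.91]
bottle 0.9974276423454285 [0 0]
jar 0.9961555600166321 [0 0]
tin 0.9820519685745239 [0 0]
rail 0.9959375262260437 [0 0]
```

View pics/fin.png

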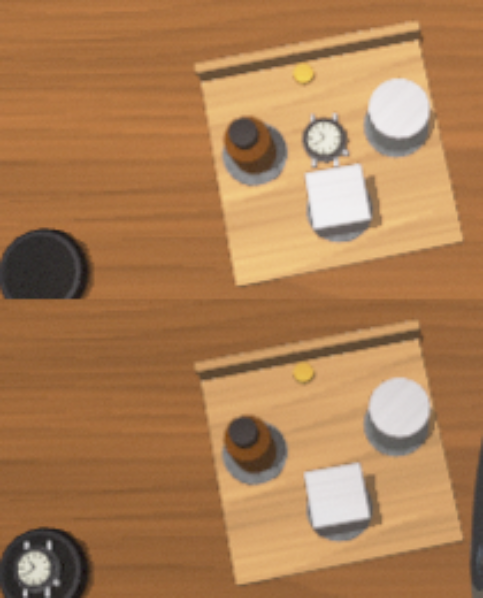

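```bash
python3 -c "
from station import job
print(job.finish_job())"
```

```text
the job is handed in; nothing more can be done
None
```

I handed the job in at about 50 s. The watch is face up near the middle of the cushion, and the bottle, jar and tin are upright and released on their original spots. A before/after top-camera comparison showed no shift at pixel level (about 2 mm per pixel). The hand-in call gave no verdict.

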